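Scan the stock label of the largest sprocket

ROBOT

A 7-joint arm with a two-finger parallel gripper is mounted at the origin on the work surface. World frame = base frame: x ahead of the robot, y to its left, z up, the work surface at z = 0. Lengths are in mm, angles in rad, forces in N, time in s.
With the tool pointing down it reaches from about 400 to 850 mm from the base axis. Payload 10.4 kg.
Tool frame: the origin (TCP) lies on the centre line of the jaws, within the pads' length; the fingertips stand 19 mm ahead of it and the grasp point (between the pads) is the TCP; z points along the fingers, y is the line along which they close (so a half turn about z gives the same grasp; the last joint's range is limited). The gripper opens to 85 mm and grips with 20 to 120 N. Pads are 22 mm wide; open, the fingers measure 114 mm over their backs; the gripper's body (76 mm by 85 mm) begins 54 mm behind the grasp point. The pads swing forward as they close: fully open they stand 13 mm farther back than shut.
Start: joints at [-1.215, 0.332, -0.065, 1.46, 0.022, 1.35, -0.088], TCP at [231.117, 580.719, 250.338] pointing down, gripper open.
Joint ranges: [-2.6, 2.6], [-0.5, 2.12], [-1.47, 1.34], [0.16, 2.42], [-1.27, 4.41], [0.06, 2.06], [-2.6, 2.6]. Speed limits (rad/s): [2.22, 2.22, 2.79, 2.79, 3.14, 3.14, 3.14].

INTERFACE

Orientations are given as [roll, pitch, yaw] about the fixed x, y, z axes, in that order (R = Rz(yaw) Ry(pitch) Rx(roll)).
In Python, from cell import robot gives the robot as it stands. The module is installed in compiled form; this text tells all that it offers.
- The arm moves only by the tool jog_arm, never from a script. Its argument "series" is a list that holds one entry, the list of rows, each a list of 7 numbers: the shift along the tool's x, y, z normalised to -1 to 1, where 1 is 800 mm, then the turn, a rotation vector about the tool's x, y, z normalised to -1 to 1, where 1 is 90 degrees, then the closure, from 0 (fully open) to 1 (shut). In form: [[[dx, dy, dz, rx, ry, rz, claw], ...]]. A call has exactly 10 rows; each row is the pose to reach, as a shift and turn from the pose commanded when the call began, along the tool's axes at that moment; what a row does not reach only later rows make up. A row lasts 1/12 s, in which the tool goes at most 41.7 mm and 7.16 degrees, less where a joint would pass 70% of its speed; a pose out of reach is approached as far as the arm can. A call with a number of a shift or a turn outside -1 to 1 is refused whole. A call with a gripper value outside its range is refused whole. The fingers move at their own pace and stop on an object; "squeeze" is the grip in N (left out, the last holds). Time passes only in rows, so rows that repeat a pose let the fingers close, or fill a call up. It gives the time, the measured TCP pose, the force, the opening and the grip force at its end, in the units of the state.
- robot.get_obs(): the state, without advancing time (a new reading comes with each control period).
- robot.read_camera(name): name is "scene" or "top"; returns the picture (384x512x3 uint8, red, green, blue); there is no depth.
- robot.calibration(name): a dict with "K" (3x3 intrinsics, pixels), "dist" ([k1, k2, p1, p2, k3] as OpenCV has them; the pictures are not rectified), "R" (3x3) and "t" (3): a world point X has camera coordinates R X + t. Camera axes: x right, y down, z forward; pixel columns grow to the right and rows downward; lengths in mm; the calibration is good to about 2 mm. A picture is of the moment at which its call begins. calibration takes no time and is no camera call.
- robot.sign_off(): hands the job in; it is judged then, once.
Trained networks look in the newest picture that a camera, given by its name, has taken for a name from the list of things; names that differ only in an ending like _2 or _b are one class to them, and where a whole thing is asked for, a point or a joint stands for the part that bears it (a point fixed in the world has none). Each returns a list of dicts, best first, with "score" (0 to 1); they miss things now and then, are a little off and sometimes report something else, mostly with a low value. They report only what shows in the picture. A call takes as long as a camera call. They do not tell look-alikes from the thing itself.
- robot.recognise(camera, target): "centre" ([x, y, z] in mm, in world coordinates, good to about 4 mm: the middle of the surface that is visible of it).
- robot.place_of(camera, target): "centre" ([x, y, z] in mm, in world coordinates, good to about 4 mm: a listed point, or the origin of a listed thing).
The state is a dict: "t": time; "joints": joint angles; "qd": joint speeds; "joint_efforts": joint torques, N m; "tool_pos": TCP position; "tool_rot": TCP orientation; "wrist_force": force on the tool from outside, world axes, zero at the start; "wrist_torque": the same for the moment, N m; "finger_gap": finger opening in mm; "gripper_force": force on a finger pad.
Only numpy, scipy, OpenCV 4.12 (cv2) and the standard library are available. Lean on these libraries where they do the work, as an engineer would, in place of code of your own. Each camera call takes 0.05 s, during which the arm holds its last target. There are 200 camera calls.

TASK

Pick up the hand scanner by its handle and hold it steady over the largest of the three sprockets, its reading window facing straight down at that sprocket's paper label from about 60 mm above it, for two full seconds; it reads by itself, no trigger is pressed. Then lay the scanner down again, face down, in the middle of its black rubber mat without dropping it, and leave the sprocket lying where it is.

Things in the scene. Friction and masses are not known exactly. Their poses are not given: they have to be found in the camera images.
- scanner: Loose grey hand scanner (180 g): bar handle with a wider head, lying face down on the mat. Origin: centre of the reading window in the flat underside of the head; x points from handle to head, z up, the window looks along -z. Head 42 (x) by 66 mm (y), 38 high, centred on the origin; handle back to x = -152 mm, 34 mm wide, 12 to 40 mm above the window, small foot under its far end.
- scanner_grip (a point): Middle of the scanner's handle and its balance point, where it is best gripped across its 34 mm width (y): 70 mm behind (-x) and 26 mm above the window centre. Same axes as the scanner. Its underside here stands 12 mm clear of the mat.
- label (a point): Centre of the top of the white 34 mm square striped paper label in the middle of the largest sprocket, a loose toothed steel disc 110 mm across lying flat on the tray; the label is 6.6 mm above the tray, z up. The two other sprockets (80 and 58 mm across) carry the same kind of label.
- mat: Fixed black rubber mat, 220 mm (x) by 120 mm (y), 3 mm thick, lying on the tray; the origin is the centre of its underside, z up. The scanner starts lengthwise on it.
There are look-alikes about, which are no part of the job. Leave any blue look-alike of the scanner alone.

How it is judged:
By the outcome, as a careful person would: the job done as asked, in the order asked, and still so for the second after the job is handed in, with the robot touching nothing.
It also fails if it takes over 58 s, if anything falls off the work surface, if the arm or the gripper's body presses on something with over 40 N, if the wrist force passes 120 N, or if a joint passes its speed limit or range.

## Working session

There is one attempt and no reset: what is moved stays moved. The work goes in short steps, Python scripts to look and compute and a tool call to move; the robot and the scene stay as the last step left them, time stands still between calls to the robot, and variables do not carry over. Pictures are saved under pics/ and viewed, at most 10 in all, crops included, and the job is handed in when it is done.

Besides the shell and the picture viewer there is one more tool, called as name(argument=value, ...), one argument or row to a line, values as JSON. jog_arm: Moves the arm, as the interface text tells. Scaled input: -1 to 1 covers 800 mm each way for a shift and 90 degrees each way for a turn. Its arguments: {"type":"object","properties":{"series":{"type":"array"},"squeeze":{"type":"number"}},"required":["series"]}

```bash
mkdir -p pics
cat > h.py <<'E'
import numpy as np, cv2
from cell import robot
from scipy.spatial.transform import Rotation as R
def px2w(cam,uv,z):
    c=robot.calibration(cam);K=np.array(c['K'],float);d=np.array(c['dist'],float);Rm=np.array(c['R'],float);t=np.array(c['t'],float).ravel()
    p=cv2.undistortPoints(np.array(uv,float).reshape(-1,1,2),K,d).reshape(-1,2)
    o=-Rm.T@t; r=np.c_[p,np.ones(len(p))]@Rm
    return o+r*((z-o[2])/r[:,2])[:,None]
def w2px(cam,X):
    c=robot.calibration(cam);Rm=np.array(c['R'],float)
    return cv2.projectPoints(np.array(X,float).reshape(-1,1,3),cv2.Rodrigues(Rm)[0],np.array(c['t'],float),np.array(c['K'],float),np.array(c['dist'],float))[0].reshape(-1,2)
def save(n,im): cv2.imwrite('pics/'+n,im[:,:,::-1])
E
python3 - <<'E'
from h import *
for c in('top','scene'):
    save(c+'0.png',robot.read_camera(c))
    for n in('scanner','scanner_grip','label','mat'):
        r=robot.place_of(c,n)
        for q in r[:5]: print(c,n,round(q['score'],2),np.round(q['centre'],1),np.round(w2px(c,q['centre'])[0]))
o=robot.get_obs();print(o['tool_pos'],o['tool_rot'],o['t'],o['finger_gap'],o['wrist_force'])
E
```

```text
top scanner 0.67 [ 622.4 -231.6    2.3] [330. 142.]
top scanner 0.6 [ 555.8 -386.1   -3. ] [401. 174.]
top scanner_grip 0.66 [ 536.3 -448.2   24.5] [436. 181.]
top scanner_grip 0.61 [ 549.5 -237.1   32.3] [336. 174.]
top scanner_grip 0.61 [343.7 -21.5  28.1] [229. 275.]
top label 0.97 [654.8  31.    7.5] [207. 125.]
top mat 0.72 [ 553.6 -238.4    1.2] [333. 174.]
scene scanner 0.97 [ 5.551e+02 -3.857e+02  5.000e-01] [157. 165.]
scene scanner 0.72 [ 620.3 -235.6    3.5] [185. 204.]
scene scanner_grip 0.84 [ 554.6 -239.8   29.2] [197. 181.]
scene scanner_grip 0.74 [342.2 -24.   25.7] [304. 161.]
scene scanner_grip 0.71 [ 538.6 -449.6   25.4] [142. 147.]
scene scanner_grip 0.54 [ 616.8 -233.2    1.7] [187. 204.]
scene label 0.59 [651.3  31.3   9. ] [267. 261.]
scene mat 0.75 [ 550.8 -233.    -2. ] [201. 187.]
[231.11018064 580.70527925 250.31517197] [ 3.14155837e+00 -1.55388830e-05  2.76280564e+00] 0.5 85.2081127784794 [ 1.64346364  0.37019526 -0.40473541]
```

View pics/top0.png

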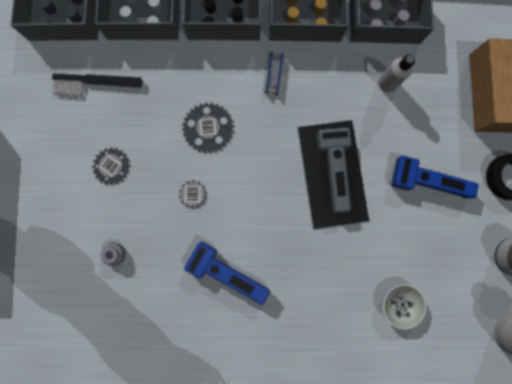

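View pics/scene0.png

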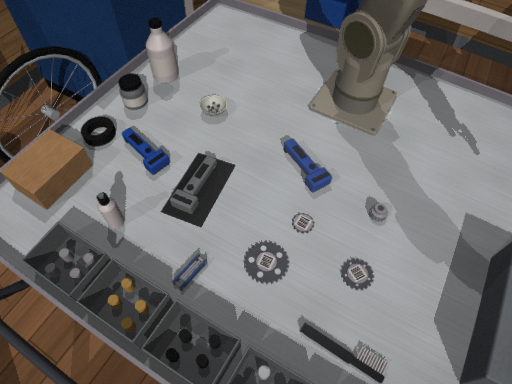

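The top view shows the candidates: the grey scanner on the black mat at about (338,172), with its head at (334,137), and blue look-alikes at (432,178) and (228,274). The sprockets are large (208,127), medium (111,166) and small (193,194). The scene view agrees, with the grey scanner at (195,183) and the large sprocket at (267,262). I choose the grey scanner on the mat and the large sprocket, and check both in one close crop.

Run:
```python
from h import *
im=cv2.imread('pics/top0.png')
a=cv2.resize(im[112:240,290:380],None,fx=4.5,fy=4.5,interpolation=cv2.INTER_CUBIC)
b=cv2.resize(im[95:159,176:240],None,fx=6,fy=6,interpolation=cv2.INTER_CUBIC)
H=max(a.shape[0],b.shape[0]);o=np.zeros((H,a.shape[1]+b.shape[1],3),np.uint8);o[:a.shape[0],:a.shape[1]]=a;o[:b.shape[0],a.shape[1]:]=b
cv2.imwrite('pics/crop0.png',o);print(o.shape)
# mat outline: darkest blob hull
g=cv2.cvtColor(im,cv2.COLOR_BGR2GRAY);m=np.zeros_like(g);m[112:240,290:380]=(g[112:240,290:380]<70)*255
c=max(cv2.findContours(m,cv2.RETR_EXTERNAL,cv2.CHAIN_APPROX_NONE)[0],key=cv2.contourArea)
W=px2w('top',c.reshape(-1,2),3)[:,:2].astype(np.float32)
print('mat',cv2.minAreaRect(W))
print(np.round(cv2.boxPoints(cv2.minAreaRect(W))))
# sprocket outline
m[:]=0;m[95:159,176:240]=(g[95:159,176:240]<100)*255
c=max(cv2.findContours(m,cv2.RETR_EXTERNAL,cv2.CHAIN_APPROX_NONE)[0],key=cv2.contourArea)
W=px2w('top',c.reshape(-1,2),5)[:,:2].astype(np.float32);print('spr',cv2.minEnclosingCircle(W))
C=robot.calibration('top');print('cam',-np.array(C['R']).T@np.array(C['t']).ravel())
```

```text
(576, 789, 3)
mat ((553.703369140625, -237.35702514648438), (218.55068969726562, 118.39456939697266), 8.142451286315918)
[[ 437. -194.]
 [ 454. -311.]
 [ 670. -280.]
 [ 653. -163.]]
spr ((650.03173828125, 29.073436737060547), 54.76423645019531)
cam [437.3254641  -66.35319688 821.63377254]
```

View pics/crop0.png

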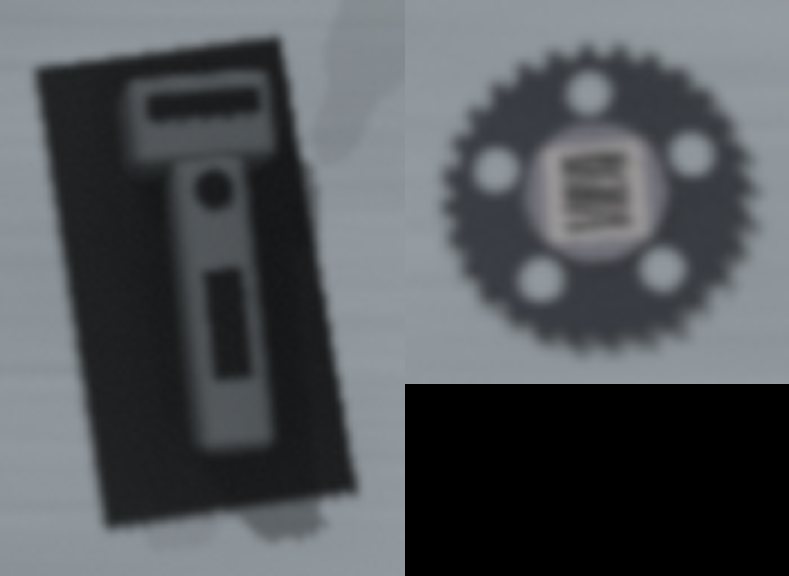

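The crop shows the grey scanner on the mat, with its head toward world +x. The large sprocket's label is centred at about top pixel (207.9,127). Next I fit the scanner model to its grey silhouette.

```bash
cat > fit.py <<'E'
from h import *
from scipy.optimize import minimize
def boxpts(x0,x1,y0,y1,z0,z1): return np.array([[x,y,z] for x in(x0,x1) for y in(y0,y1) for z in(z0,z1)],float)
B=[boxpts(-21,21,-33,33,0,38),boxpts(-152,-21,-17,17,12,40)]
def model(cam,p,z,shape,s=4):
    M=np.zeros((shape[0]*s,shape[1]*s),np.uint8);Rz=R.from_euler('z',p[2],degrees=True).as_matrix()
    for b in B:
        q=w2px(cam,b@Rz.T+[p[0],p[1],z]);h=cv2.convexHull(((q+.5)*s).astype(np.float32)).astype(np.int32)
        cv2.fillConvexPoly(M,h,255)
    return cv2.resize(M,shape[::-1],interpolation=cv2.INTER_AREA)/255.
E
python3 - <<'E'
from fit import *
print('label',px2w('top',[[207.9,127]],6.6))
im=cv2.imread('pics/top0.png');g=cv2.cvtColor(im,cv2.COLOR_BGR2GRAY)
t=np.zeros(g.shape);
matw=np.array([[437,-194,3],[454,-311,3],[670,-280,3],[653,-163,3]]);mm=np.zeros(g.shape,np.uint8);cv2.fillConvexPoly(mm,w2px('top',matw).round().astype(int),255);mm=cv2.erode(mm,np.ones((5,5)))
bg=g[mm>0];print(np.percentile(bg,[5,30,50,60,80,95]))
t=cv2.morphologyEx(((g>52)&(mm>0)).astype(np.uint8),cv2.MORPH_CLOSE,np.ones((7,7))).astype(float)
f=lambda p:np.abs(model('top',p,3,g.shape)-t)[110:240,285:385].sum()
for s in([620,-230,8],[622,-232,5]):
    r=minimize(f,s,method='Nelder-Mead',options=dict(initial_simplex=[s,[s[0]+8,s[1],s[2]],[s[0],s[1]+8,s[2]],[s[0],s[1],s[2]+5]]))
    print(r.x,r.fun,t.sum())
p=r.x;Rz=R.from_euler('z',p[2],degrees=True).as_matrix();print('grip',Rz@[-70,0,26]+[p[0],p[1],3])
v=cv2.resize(im,None,fx=4,fy=4,interpolation=cv2.INTER_CUBIC);M=cv2.resize(model('top',p,3,g.shape),None,fx=4,fy=4)
for c in cv2.findContours((M>.5).astype(np.uint8),0,2)[0]: cv2.drawContours(v,[c],-1,(0,0,255),1)
cv2.imwrite('pics/fit0.png',v[440:980,1150:1540])
E
```

```text
label [[650.65337027  28.44921624   6.6       ]]
[24. 29. 32. 33. 64. 84.]
[ 623.6968997  -235.26569402    6.10706612] 541.1254901960784 1512.0
[ 623.45039913 -233.30642135    6.26536338] 536.2745098039217 1512.0
grip [ 553.86850138 -240.94576066   29.        ]
```

View pics/fit0.png

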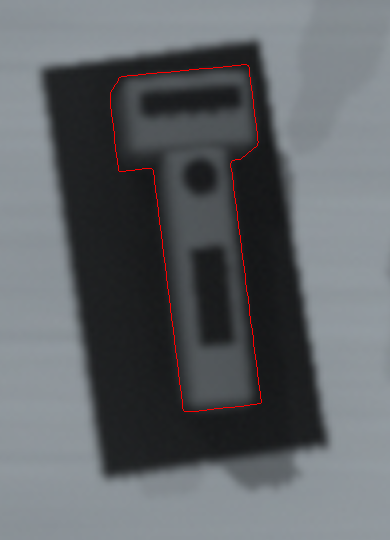

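The overlay matches the grey silhouette, with the right-hand edges within about 1 px. Scanner window is at about (623,-233), yaw about 6.3°, and the grip is at about (553.5,-240,29). That agrees with the networks. Label is at (650.6,28.5). Moving now.

jog_arm(
  series=[
    [[-0.442, -0.269, 0, 0, 0, 0.78, 0], [-0.442, -0.269, 0, 0, 0, 0.78, 0], [-0.442, -0.269, 0, 0, 0, 0.78, 0], [-0.442, -0.269, 0, 0, 0, 0.78, 0], [-0.442, -0.269, 0, 0, 0, 0.78, 0], [-0.442, -0.269, 0, 0, 0, 0.78, 0], [-0.442, -0.269, 0, 0, 0, 0.78, 0], [-0.442, -0.269, 0, 0, 0, 0.78, 0], [-0.442, -0.269, 0, 0, 0, 0.78, 0], [-0.442, -0.269, 0, 0, 0, 0.78, 0]],
  ],
)

```text
t: 1.33
tool_pos: [481.2, 247.7, 250.7]
tool_rot: [3.141, -0.001, 1.53]
wrist_force: [0.9, 1.4, -0.4]
finger_gap: 86.0
gripper_force: 0.0
```

```bash
cat > go.py <<'E'
import sys
from h import *
def go(x,y,z,yaw,roll=180,pitch=0):
    o=robot.get_obs();T=R.from_euler('xyz',o['tool_rot']);G=R.from_euler('xyz',[roll,pitch,yaw],degrees=True)
    d=T.inv().apply(np.array([x,y,z])-o['tool_pos'])/800;w=(T.inv()*G).as_rotvec()/(np.pi/2)
    print('t',o['t'],'pos',np.round(o['tool_pos'],1),'rpy',np.round(np.degrees(o['tool_rot']),2),'gap',round(o['finger_gap'],1),'F',np.round(o['wrist_force'],1),'grip',o['gripper_force'],'q',np.round(o['joints'],2))
    print('shift',np.round(d,4),'turn',np.round(w,4))
if __name__=='__main__': go(*map(float,sys.argv[1:]))
E
python3 go.py 553.5 -120 220 6.3
```

```text
t 1.3333 pos [481.2 247.7 250.7] rpy [ 1.7996e+02 -3.0000e-02  8.7680e+01] gap 86.0 F [ 0.9  1.4 -0.4] grip 0.0 q [-0.84  0.14  0.31  1.7  -0.04  1.3  -0.56]
shift [-0.4557  0.1088  0.0382] turn [ 1.000e-04 -6.000e-04  9.043e-01]
```

jog_arm(
  series=[
    [[-0.456, 0.109, 0.038, 0, 0, 0.9, 0], [-0.456, 0.109, 0.038, 0, 0, 0.9, 0], [-0.456, 0.109, 0.038, 0, 0, 0.9, 0], [-0.456, 0.109, 0.038, 0, 0, 0.9, 0], [-0.456, 0.109, 0.038, 0, 0, 0.9, 0], [-0.456, 0.109, 0.038, 0, 0, 0.9, 0], [-0.456, 0.109, 0.038, 0, 0, 0.9, 0], [-0.456, 0.109, 0.038, 0, 0, 0.9, 0], [-0.456, 0.109, 0.038, 0, 0, 0.9, 0], [-0.456, 0.109, 0.038, 0, 0, 0.9, 0]],
  ],
)

```text
t: 2.17
tool_pos: [554.4, -126.7, 220.0]
tool_rot: [3.138, 0.0, 0.272]
wrist_force: [-0.5, -0.8, 1.2]
finger_gap: 85.4
gripper_force: 0.0
```

```bash
python3 go.py 553.5 -240 120 6.3
```

```text
t 2.1667 pos [ 554.4 -126.7  220. ] rpy [1.7978e+02 2.0000e-02 1.5560e+01] gap 85.4 F [-0.5 -0.8  1.2] grip 0.0 q [-0.45  0.26  0.7   1.69 -0.17  1.25 -1.01]
shift [-0.039   0.1357  0.1255] turn [0.0025 0.     0.1029]
```

jog_arm(
  series=[
    [[-0.039, 0.136, 0.125, 0, 0, 0.103, 0], [-0.039, 0.136, 0.125, 0, 0, 0.103, 0], [-0.039, 0.136, 0.125, 0, 0, 0.103, 0], [-0.039, 0.136, 0.125, 0, 0, 0.103, 0], [-0.039, 0.136, 0.125, 0, 0, 0.103, 0], [-0.039, 0.136, 0.125, 0, 0, 0.103, 0], [-0.039, 0.136, 0.125, 0, 0, 0.103, 0], [-0.039, 0.136, 0.125, 0, 0, 0.103, 0], [-0.039, 0.136, 0.125, 0, 0, 0.103, 0], [-0.039, 0.136, 0.125, 0, 0, 0.103, 0]],
  ],
)

```text
t: 3.0
tool_pos: [556.8, -229.6, 120.7]
tool_rot: [-3.141, -0.002, 0.127]
wrist_force: [0.1, -0.1, 0.4]
finger_gap: 85.3
gripper_force: 0.0
```

```bash
python3 go.py 553.5 -240 29 6.3
python3 - <<'E'
from h import *
save('s1.png',cv2.resize(robot.read_camera('scene')[100:260,110:290],None,fx=4,fy=3.7,interpolation=cv2.INTER_CUBIC))
E
```

```text
t 3.0 pos [ 556.8 -229.6  120.7] rpy [-1.7999e+02 -9.0000e-02  7.3000e+00] gap 85.3 F [ 0.1 -0.1  0.4] grip 0.0 q [-0.24  0.46  0.71  1.71 -0.33  1.1  -0.88]
shift [-0.0059  0.0124  0.1146] turn [-0.0002 -0.001   0.0111]
```

View pics/s1.png

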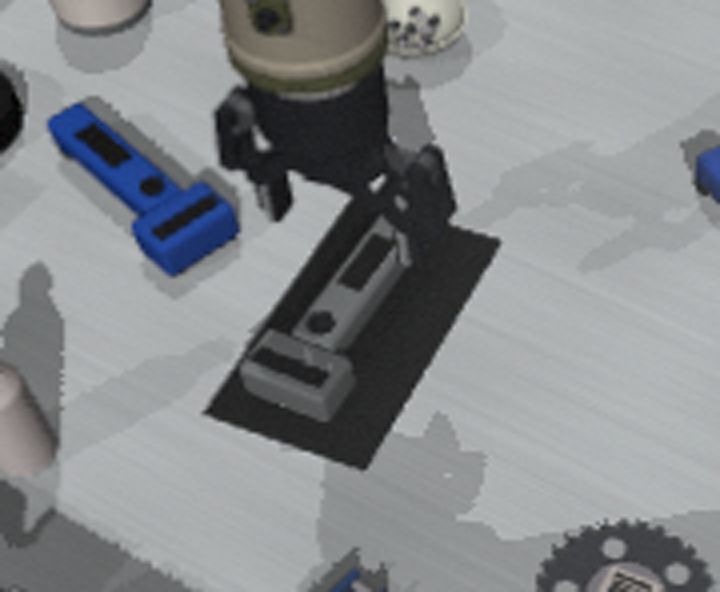

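The crop shows the gripper above the grey scanner's handle, with its fingers either side of it and the blue look-alike clear. Going down now.

jog_arm(
  series=[
    [[-0.006, 0.0124, 0.02, 0, 0, 0.011, 0], [-0.006, 0.0124, 0.04, 0, 0, 0.011, 0], [-0.006, 0.0124, 0.06, 0, 0, 0.011, 0], [-0.006, 0.0124, 0.08, 0, 0, 0.011, 0], [-0.006, 0.0124, 0.095, 0, 0, 0.011, 0], [-0.006, 0.0124, 0.105, 0, 0, 0.011, 0], [-0.006, 0.0124, 0.11, 0, 0, 0.011, 0], [-0.006, 0.0124, 0.113, 0, 0, 0.011, 0], [-0.006, 0.0124, 0.113, 0, 0, 0.011, 0], [-0.006, 0.0124, 0.113, 0, 0, 0.011, 0]],
  ],
)

```text
t: 3.88
tool_pos: [552.9, -241.3, 30.1]
tool_rot: [3.141, -0.001, 0.109]
wrist_force: [0.2, -0.7, -0.3]
finger_gap: 85.3
gripper_force: 0.0
```

```bash
python3 go.py 553.5 -240 29 6.3
```

```text
t 3.8833 pos [ 552.9 -241.3   30.1] rpy [ 1.7998e+02 -5.0000e-02  6.2200e+00] gap 85.3 F [ 0.2 -0.7 -0.3] grip 0.0 q [-0.17  0.58  0.65  1.76 -0.42  0.94 -0.81]
shift [ 0.0009 -0.0015  0.0014] turn [ 0.0002 -0.0005 -0.0009]
```

jog_arm(
  series=[
    [[0.001, -0.0015, 0.001, 0, 0, 0, 0.3], [0.001, -0.0015, 0.001, 0, 0, 0, 0.45], [0.001, -0.0015, 0.001, 0, 0, 0, 0.55], [0.001, -0.0015, 0.001, 0, 0, 0, 0.65], [0.001, -0.0015, 0.001, 0, 0, 0, 0.8], [0.001, -0.0015, 0.001, 0, 0, 0, 1], [0.001, -0.0015, 0.001, 0, 0, 0, 1], [0.001, -0.0015, 0.001, 0, 0, 0, 1], [0.001, -0.0015, 0.001, 0, 0, 0, 1], [0.001, -0.0015, 0.001, 0, 0, 0, 1]],
  ],
  squeeze=50,
)

```text
t: 4.72
tool_pos: [553.5, -240.0, 29.1]
tool_rot: [3.141, -0.001, 0.108]
wrist_force: [-1.1, -0.1, 5.2]
finger_gap: 33.6
gripper_force: 51.1
```

```bash
python3 go.py 553.5 -240 110 6.3
```

```text
t 4.7167 pos [ 553.5 -240.    29.1] rpy [ 1.7999e+02 -4.0000e-02  6.2100e+00] gap 33.6 F [-1.1 -0.1  5.2] grip 51.13299787044525 q [-0.17  0.58  0.65  1.76 -0.42  0.94 -0.81]
shift [ 1.000e-04  1.000e-04 -1.012e-01] turn [ 0.0001 -0.0004 -0.0009]
```

jog_arm(
  series=[
    [[0, 0, -0.004, 0, 0, 0, 1], [0, 0, -0.01, 0, 0, 0, 1], [0, 0, -0.02, 0, 0, 0, 1], [0, 0, -0.032, 0, 0, 0, 1], [0, 0, -0.046, 0, 0, 0, 1], [0, 0, -0.06, 0, 0, 0, 1], [0, 0, -0.072, 0, 0, 0, 1], [0, 0, -0.082, 0, 0, 0, 1], [0, 0, -0.088, 0, 0, 0, 1], [0, 0, -0.09, 0, 0, 0, 1]],
  ],
)

```text
t: 5.55
tool_pos: [553.6, -239.9, 101.8]
tool_rot: [3.141, -0.001, 0.109]
wrist_force: [0.2, 0.0, -1.7]
finger_gap: 33.4
gripper_force: 50.5
```

```bash
python3 go.py 581 20 101 6.3
python3 - <<'E'
from h import *
save('s2.png',cv2.resize(robot.read_camera('scene')[100:260,110:290],None,fx=4,fy=3.7,interpolation=cv2.INTER_CUBIC))
E
```

```text
t 5.55 pos [ 553.6 -239.9  101.8] rpy [ 1.7999e+02 -7.0000e-02  6.2200e+00] gap 33.4 F [ 0.2  0.  -1.7] grip 50.51591455936432 q [-0.22  0.48  0.7   1.72 -0.35  1.07 -0.86]
shift [ 0.0693 -0.3193  0.001 ] turn [ 0.0001 -0.0008 -0.0008]
```

View pics/s2.png

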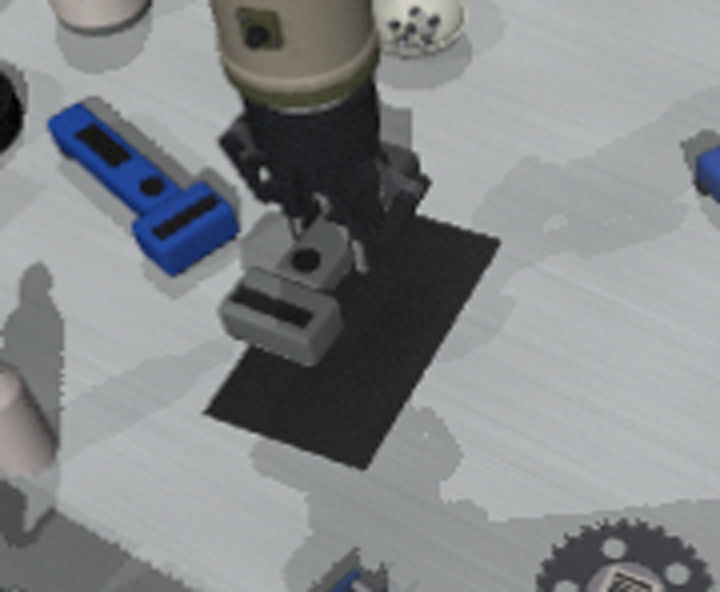

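The crop shows the scanner lifted clear of the mat and held level in the jaws. Carrying it to the label.

jog_arm(
  series=[
    [[0.002, -0.008, 0, 0, 0, 0, 1], [0.006, -0.026, 0, 0, 0, 0, 1], [0.012, -0.055, 0, 0, 0, 0, 1], [0.02, -0.093, 0, 0, 0, 0, 1], [0.029, -0.135, 0, 0, 0, 0, 1], [0.039, -0.18, 0, 0, 0, 0, 1], [0.048, -0.222, 0, 0, 0, 0, 1], [0.056, -0.26, 0, 0, 0, 0, 1], [0.063, -0.292, 0, 0, 0, 0, 1], [0.067, -0.31, 0, 0, 0, 0, 1]],
  ],
)

```text
t: 6.43
tool_pos: [579.2, 17.5, 99.9]
tool_rot: [-3.14, 0.001, 0.113]
wrist_force: [-0.2, 0.3, -1.0]
finger_gap: 33.4
gripper_force: 50.5
```

```bash
python3 go.py 581 20.8 92.6 6.3
```

```text
t 6.4333 pos [579.2  17.5  99.9] rpy [-1.7991e+02  6.0000e-02  6.4700e+00] gap 33.4 F [-0.2  0.3 -1. ] grip 50.514822006225586 q [-0.64  0.42  0.65  1.78 -0.29  1.04 -1.34]
shift [ 0.0027 -0.0039  0.0091] turn [-0.0009  0.0007  0.0019]
```

jog_arm(
  series=[
    [[0.001, -0.002, 0.003, 0, 0, 0, 1], [0.002, -0.004, 0.006, 0, 0, 0, 1], [0.003, -0.004, 0.009, 0, 0, 0, 1], [0.003, -0.004, 0.009, 0, 0, 0, 1], [0.003, -0.004, 0.009, 0, 0, 0, 1], [0.003, -0.004, 0.009, 0, 0, 0, 1], [0.003, -0.004, 0.009, 0, 0, 0, 1], [0.003, -0.004, 0.009, 0, 0, 0, 1], [0.003, -0.004, 0.009, 0, 0, 0, 1], [0.003, -0.004, 0.009, 0, 0, 0, 1]],
  ],
)

```text
t: 7.27
tool_pos: [581.7, 15.9, 93.6]
tool_rot: [-3.141, -0.0, 0.108]
wrist_force: [-0.3, -0.5, -1.5]
finger_gap: 33.4
gripper_force: 50.5
```

```bash
python3 go.py 581 20.8 92.6 6.3
python3 - <<'E'
from fit import *
p=(650.6,28.5,6.3)
ims=[]
for c in('top','scene'):
    im=robot.read_camera(c)
    for q in robot.place_of(c,'scanner')[:4]: print(c,round(q['score'],2),np.round(q['centre'],1))
    v=cv2.resize(im,None,fx=4,fy=4,interpolation=cv2.INTER_CUBIC).copy();M=cv2.resize(model(c,p,66.6,im.shape[:2]),None,fx=4,fy=4)
    for k in cv2.findContours((M>.5).astype(np.uint8),0,2)[0]: cv2.drawContours(v,[k],-1,(255,0,0),1)
    u,w=(w2px(c,[620,25,66])[0]*4).astype(int);ims.append(v[max(w-250,0):][:500,u-200:u+200])
save('lab.png',np.hstack([np.pad(i,((0,500-len(i)),(0,0),(0,0))) for i in ims]))
E
```

```text
t 7.2667 pos [581.7  15.9  93.6] rpy [-1.7999e+02 -1.0000e-02  6.2100e+00] gap 33.4 F [-0.3 -0.5 -1.5] grip 50.504279136657715 q [-0.63  0.43  0.65  1.78 -0.3   1.03 -1.33]
shift [-0.0002 -0.0062  0.0012] turn [-0.0001 -0.0001 -0.001 ]
top 0.84 [ 554.8 -385.2   -5. ]
top 0.76 [372.9  37.2   2.2]
scene 0.85 [ 3.746e+02  3.520e+01 -2.000e-01]
scene 0.79 [647.9  20.7  66.1]
scene 0.78 [ 553.2 -382.2    0. ]
```

View pics/lab.png

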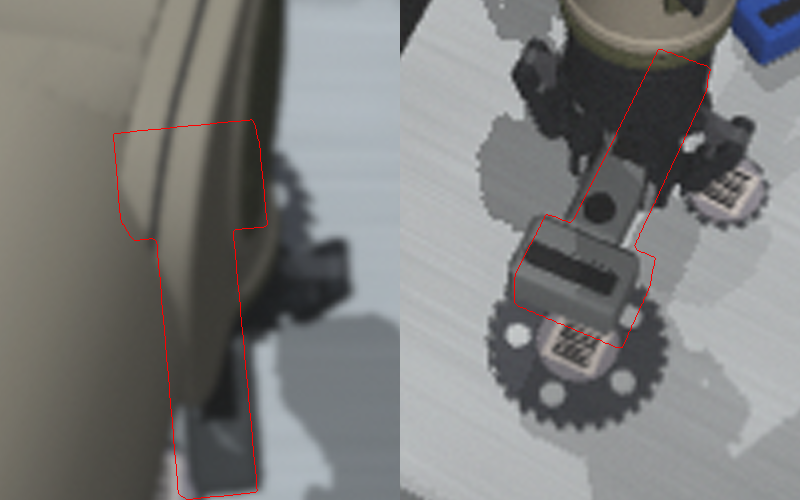

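The left half (top view) is mostly hidden by the arm. The right half (scene view) shows the head near the label, but short by about 5 mm in y. I correct that, then compare wireframes on the start picture and now.

jog_arm(
  series=[
    [[0, -0.002, 0, 0, 0, 0, 1], [0, -0.004, 0.001, 0, 0, 0, 1], [0, -0.006, 0.001, 0, 0, 0, 1], [0, -0.006, 0.001, 0, 0, 0, 1], [0, -0.006, 0.001, 0, 0, 0, 1], [0, -0.006, 0.001, 0, 0, 0, 1], [0, -0.006, 0.001, 0, 0, 0, 1], [0, -0.006, 0.001, 0, 0, 0, 1], [0, -0.006, 0.001, 0, 0, 0, 1], [0, -0.006, 0.001, 0, 0, 0, 1]],
  ],
)

```text
t: 8.3
tool_pos: [581.1, 20.7, 92.7]
tool_rot: [-3.142, -0.0, 0.108]
wrist_force: [-0.5, 0.4, -1.3]
finger_gap: 33.2
gripper_force: 50.5
```

```bash
python3 go.py 581 20.8 92.6 6.3
python3 - <<'E'
from fit import *
o=robot.get_obs()['tool_pos']
Rz=R.from_euler('z',6.3,degrees=True).as_matrix()
off=Rz@[70,0,-26]
a=cv2.imread('pics/scene0.png')[:,:,::-1];b=robot.read_camera('scene');save('scene_lab.png',b)
ims=[]
for im,O in((a,np.array([553.5,-240,29])+off),(b,o+off)):
    print('window',O)
    v=cv2.resize(im,None,fx=6,fy=6,interpolation=cv2.INTER_CUBIC).copy()
    q=((w2px('scene',B[0]@Rz.T+O)+.5)*6).astype(int)
    for i in range(8):
        for k in(1,2,4):
            if not i&k: cv2.line(v,q[i].tolist(),q[i|k].tolist(),(255,0,0),1)
    l=((w2px('scene',[650.6,28.5,6.6])[0]+.5)*6).astype(int);cv2.circle(v,l.tolist(),4,(0,255,0),-1)
    u,w=q.mean(0).astype(int);ims.append(v[w-220:w+220,u-200:u+200])
save('cmp.png',np.hstack(ims))
E
```

```text
t 8.3 pos [581.1  20.7  92.7] rpy [-180.     -0.      6.21] gap 33.2 F [-0.5  0.4 -1.3] grip 50.50462603569031 q [-0.64  0.43  0.64  1.78 -0.3   1.02 -1.34]
shift [-0.0002 -0.0002  0.0001] turn [-0.    -0.    -0.001]
window [ 623.07726688 -232.31859822    3.        ]
window [650.72512227  28.35443064  66.70060392]
```

View pics/cmp.png

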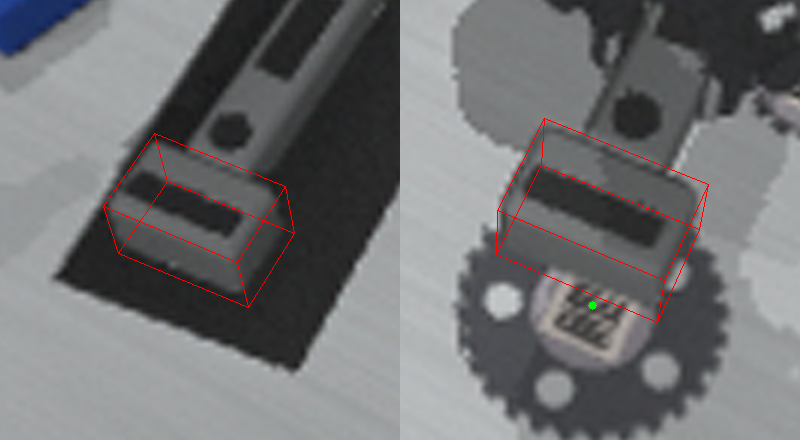

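The wireframe sits on the head in both halves (its corners are just rounded), so the scanner is level and hasn't slipped, and it is over the label marker. Holding still for 3.3 s.

jog_arm(
  series=[
    [[0, 0, 0, 0, 0, 0, 1], [0, 0, 0, 0, 0, 0, 1], [0, 0, 0, 0, 0, 0, 1], [0, 0, 0, 0, 0, 0, 1], [0, 0, 0, 0, 0, 0, 1], [0, 0, 0, 0, 0, 0, 1], [0, 0, 0, 0, 0, 0, 1], [0, 0, 0, 0, 0, 0, 1], [0, 0, 0, 0, 0, 0, 1], [0, 0, 0, 0, 0, 0, 1]],
  ],
)

```text
t: 9.18
tool_pos: [581.1, 20.8, 92.7]
tool_rot: [-3.141, -0.0, 0.109]
wrist_force: [-0.3, -0.4, -1.9]
finger_gap: 33.3
gripper_force: 50.5
```

jog_arm(
  series=[
    [[0, 0, 0, 0, 0, 0, 1], [0, 0, 0, 0, 0, 0, 1], [0, 0, 0, 0, 0, 0, 1], [0, 0, 0, 0, 0, 0, 1], [0, 0, 0, 0, 0, 0, 1], [0, 0, 0, 0, 0, 0, 1], [0, 0, 0, 0, 0, 0, 1], [0, 0, 0, 0, 0, 0, 1], [0, 0, 0, 0, 0, 0, 1], [0, 0, 0, 0, 0, 0, 1]],
  ],
)

```text
t: 10.02
tool_pos: [581.2, 20.7, 92.7]
tool_rot: [-3.142, -0.0, 0.108]
wrist_force: [-0.3, -0.4, -1.6]
finger_gap: 33.4
gripper_force: 50.5
```

jog_arm(
  series=[
    [[0, 0, 0, 0, 0, 0, 1], [0, 0, 0, 0, 0, 0, 1], [0, 0, 0, 0, 0, 0, 1], [0, 0, 0, 0, 0, 0, 1], [0, 0, 0, 0, 0, 0, 1], [0, 0, 0, 0, 0, 0, 1], [0, 0, 0, 0, 0, 0, 1], [0, 0, 0, 0, 0, 0, 1], [0, 0, 0, 0, 0, 0, 1], [0, 0, 0, 0, 0, 0, 1]],
  ],
)

```text
t: 10.85
tool_pos: [581.1, 20.8, 92.7]
tool_rot: [-3.141, -0.0, 0.109]
wrist_force: [-0.6, -0.8, -1.4]
finger_gap: 33.6
gripper_force: 50.5
```

jog_arm(
  series=[
    [[0, 0, 0, 0, 0, 0, 1], [0, 0, 0, 0, 0, 0, 1], [0, 0, 0, 0, 0, 0, 1], [0, 0, 0, 0, 0, 0, 1], [0, 0, 0, 0, 0, 0, 1], [0, 0, 0, 0, 0, 0, 1], [0, 0, 0, 0, 0, 0, 1], [0, 0, 0, 0, 0, 0, 1], [0, 0, 0, 0, 0, 0, 1], [0, 0, 0, 0, 0, 0, 1]],
  ],
)

```text
t: 11.68
tool_pos: [581.1, 20.7, 92.7]
tool_rot: [-3.142, 0.0, 0.108]
wrist_force: [0.3, -0.2, -1.3]
finger_gap: 33.2
gripper_force: 50.5
```

```bash
python3 go.py 556 -237 102 8.1
```

```text
t 11.6833 pos [581.1  20.7  92.7] rpy [-180.      0.      6.22] gap 33.2 F [ 0.3 -0.2 -1.3] grip 50.50504803657532 q [-0.64  0.43  0.64  1.78 -0.3   1.02 -1.34]
shift [-0.0661  0.3169 -0.0117] turn [-0.0001  0.     -0.0209]
```

jog_arm(
  series=[
    [[-0.002, 0.008, -0.006, 0, 0, 0, 1], [-0.006, 0.026, -0.011, 0, 0, 0, 1], [-0.013, 0.055, -0.012, 0, 0, -0.005, 1], [-0.021, 0.093, -0.012, 0, 0, -0.01, 1], [-0.03, 0.135, -0.012, 0, 0, -0.015, 1], [-0.041, 0.18, -0.012, 0, 0, -0.02, 1], [-0.05, 0.222, -0.012, 0, 0, -0.021, 1], [-0.059, 0.26, -0.012, 0, 0, -0.021, 1], [-0.066, 0.292, -0.012, 0, 0, -0.021, 1], [-0.07, 0.31, -0.012, 0, 0, -0.021, 1]],
  ],
)

```text
t: 12.52
tool_pos: [550.3, -237.6, 103.2]
tool_rot: [3.14, -0.0, 0.136]
wrist_force: [-0.4, -0.6, -1.2]
finger_gap: 33.6
gripper_force: 50.5
```

```bash
python3 go.py 551.5 -237.5 50 8.1
```

```text
t 12.5167 pos [ 550.3 -237.6  103.2] rpy [ 1.7988e+02 -1.0000e-02  7.8200e+00] gap 33.6 F [-0.4 -0.6 -1.2] grip 50.48852741718292 q [-0.22  0.47  0.7   1.73 -0.34  1.06 -0.84]
shift [ 0.0015 -0.0001  0.0665] turn [ 0.0013 -0.0001 -0.0032]
```

jog_arm(
  series=[
    [[-0.001, 0.003, 0.004, 0, 0, 0, 1], [-0.0017, 0.006, 0.012, 0, 0, 0, 1], [-0.0017, 0.007, 0.023, 0, 0, 0, 1], [-0.0017, 0.007, 0.035, 0, 0, 0, 1], [-0.0017, 0.007, 0.047, 0, 0, 0, 1], [-0.0017, 0.007, 0.056, 0, 0, 0, 1], [-0.0017, 0.007, 0.062, 0, 0, 0, 1], [-0.0017, 0.007, 0.066, 0, 0, 0, 1], [-0.0017, 0.007, 0.066, 0, 0, 0, 1], [-0.0017, 0.007, 0.066, 0, 0, 0, 1]],
  ],
)

```text
t: 13.35
tool_pos: [551.9, -237.6, 49.5]
tool_rot: [3.142, -0.0, 0.142]
wrist_force: [-0.3, 0.3, -1.2]
finger_gap: 33.2
gripper_force: 50.5
```

```bash
python3 go.py 551.5 -237.5 29.3 8.1
```

```text
t 13.35 pos [ 551.9 -237.6   49.5] rpy [180.    -0.     8.11] gap 33.2 F [-0.3  0.3 -1.2] grip 50.495375990867615 q [-0.19  0.55  0.66  1.76 -0.4   0.97 -0.8 ]
shift [-0.0004 -0.0002  0.0253] turn [ 0.     -0.      0.0001]
```

jog_arm(
  series=[
    [[0, 0, 0.004, 0, 0, 0, 1], [0, 0, 0.009, 0, 0, 0, 1], [0, 0, 0.014, 0, 0, 0, 1], [0, 0, 0.018, 0, 0, 0, 1], [0, 0, 0.021, 0, 0, 0, 1], [0, 0, 0.023, 0, 0, 0, 1], [0, 0, 0.0245, 0, 0, 0, 1], [0, 0, 0.025, 0, 0, 0, 1], [0, 0, 0.025, 0, 0, 0, 1], [0, 0, 0.025, 0, 0, 0, 1]],
  ],
)

```text
t: 14.18
tool_pos: [551.8, -237.6, 29.6]
tool_rot: [-3.142, -0.0, 0.141]
wrist_force: [0.1, -0.4, -2.1]
finger_gap: 33.3
gripper_force: 50.5
```

```bash
python3 go.py 551.5 -237.5 29.3 8.1
```

```text
t 14.1833 pos [ 551.8 -237.6   29.6] rpy [-1.8e+02 -1.0e-02  8.1e+00] gap 33.3 F [ 0.1 -0.4 -2.1] grip 50.495325922966 q [-0.17  0.57  0.65  1.77 -0.42  0.94 -0.79]
shift [-0.0004 -0.0002  0.0003] turn [-0.     -0.0001  0.0001]
```

Not touching yet, so I creep down in small steps.

jog_arm(
  series=[
    [[0, 0, 0.0003, 0, 0, 0, 1], [0, 0, 0.0006, 0, 0, 0, 1], [0, 0, 0.0008, 0, 0, 0, 1], [0, 0, 0.001, 0, 0, 0, 1], [0, 0, 0.001, 0, 0, 0, 1], [0, 0, 0.001, 0, 0, 0, 1], [0, 0, 0.001, 0, 0, 0, 1], [0, 0, 0.001, 0, 0, 0, 1], [0, 0, 0.001, 0, 0, 0, 1], [0, 0, 0.001, 0, 0, 0, 1]],
  ],
)

```text
t: 15.02
tool_pos: [551.9, -237.6, 29.1]
tool_rot: [-3.141, -0.0, 0.141]
wrist_force: [-2.3, 1.6, 5.1]
finger_gap: 33.1
gripper_force: 51.2
```

Contact, with the force back to the 5 N seen at the grasp. Opening gradually.

jog_arm(
  series=[
    [[0, 0, 0, 0, 0, 0, 0.6], [0, 0, 0, 0, 0, 0, 0.55], [0, 0, 0, 0, 0, 0, 0.5], [0, 0, 0, 0, 0, 0, 0.4], [0, 0, 0, 0, 0, 0, 0.3], [0, 0, 0, 0, 0, 0, 0.15], [0, 0, 0, 0, 0, 0, 0], [0, 0, 0, 0, 0, 0, 0], [0, 0, 0, 0, 0, 0, 0], [0, 0, 0, 0, 0, 0, 0]],
  ],
  squeeze=20,
)

```text
t: 15.85
tool_pos: [551.8, -237.6, 28.7]
tool_rot: [-3.142, -0.0, 0.142]
wrist_force: [0.7, -0.2, -0.8]
finger_gap: 85.3
gripper_force: 0.0
```

jog_arm(
  series=[
    [[0, 0, -0.01, 0, 0, 0, 0], [0, 0, -0.03, 0, 0, 0, 0], [0, 0, -0.06, 0, 0, 0, 0], [0, 0, -0.1, 0, 0, 0, 0], [0, 0, -0.14, 0, 0, 0, 0], [0, 0, -0.18, 0, 0, 0, 0], [0, 0, -0.21, 0, 0, 0, 0], [0, 0, -0.23, 0, 0, 0, 0], [0, 0, -0.24, 0, 0, 0, 0], [0, 0, -0.24, 0, 0, 0, 0]],
  ],
)

```text
t: 16.68
tool_pos: [552.4, -238.0, 222.7]
tool_rot: [3.141, -0.003, 0.141]
wrist_force: [-0.1, -0.0, -0.5]
finger_gap: 85.4
gripper_force: 0.0
```

```bash
python3 go.py 480 250 250 8.1
```

```text
t 16.6833 pos [ 552.4 -238.   222.7] rpy [ 1.7995e+02 -1.7000e-01  8.1000e+00] gap 85.4 F [-0.1 -0.  -0.5] grip 0.0 q [-0.27  0.35  0.76  1.6  -0.25  1.28 -0.9 ]
shift [-0.0035 -0.6167 -0.0347] turn [ 0.0005 -0.0019 -0.    ]
```

Moving away so the top camera can see the mat.

jog_arm(
  series=[
    [[-0.02, -0.05, -0.03, 0, 0, 0, 0], [-0.03, -0.1, -0.03, 0, 0, 0, 0], [-0.04, -0.15, -0.03, 0, 0, 0, 0], [-0.05, -0.2, -0.03, 0, 0, 0, 0], [-0.06, -0.25, -0.03, 0, 0, 0, 0], [-0.07, -0.3, -0.03, 0, 0, 0, 0], [-0.07, -0.35, -0.03, 0, 0, 0, 0], [-0.07, -0.4, -0.03, 0, 0, 0, 0], [-0.07, -0.43, -0.03, 0, 0, 0, 0], [-0.07, -0.44, -0.03, 0, 0, 0, 0]],
  ],
)

```text
t: 17.52
tool_pos: [444.9, 107.3, 243.4]
tool_rot: [-3.141, 0.002, 0.148]
wrist_force: [-0.5, 0.3, -0.3]
finger_gap: 85.6
gripper_force: 0.0
```

Run:
```python
from fit import *
im=robot.read_camera('top');save('top_end.png',im);g=cv2.cvtColor(im,cv2.COLOR_RGB2GRAY)
sc=robot.read_camera('scene');save('scene_end.png',sc)
v=cv2.resize(im,None,fx=4,fy=4,interpolation=cv2.INTER_CUBIC).copy();M=cv2.resize(model('top',(551.8+69.3,-237.6+9.8,8.2),3,g.shape),None,fx=4,fy=4)
for c in cv2.findContours((M>.5).astype(np.uint8),0,2)[0]: cv2.drawContours(v,[c],-1,(255,0,0),1)
a=v[440:980,1150:1540];b=cv2.resize(sc[120:300,120:330],(400,540),interpolation=cv2.INTER_CUBIC)
save('end.png',np.hstack([a,b]))
```

```text
(no output)
```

View pics/end.png

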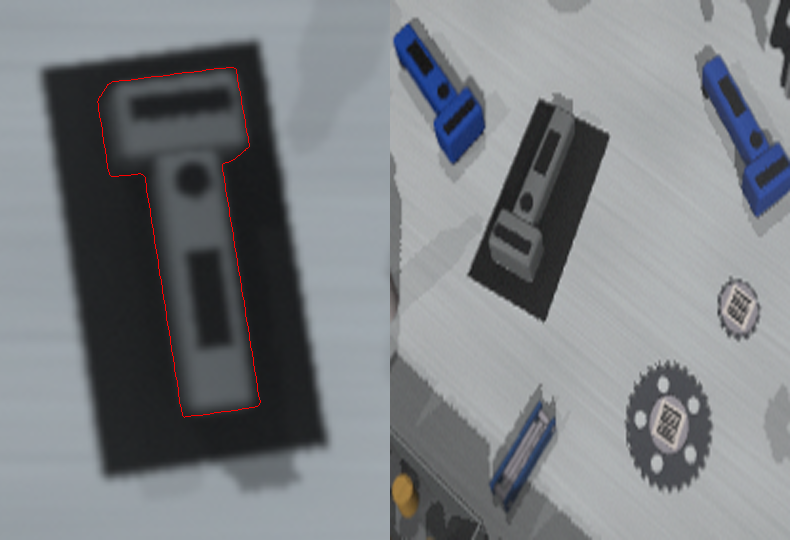

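The final picture shows the grey scanner face down, centred and aligned on the mat, with the large sprocket unmoved and the gripper clear of everything. Handing in.

```bash
python3 -c "
from cell import robot
print(robot.sign_off())"
```

```text
the job is handed in; nothing more can be done
None
```

I held the scanner still about 60 mm above the largest sprocket's label for over 3 s, then laid it face down in the middle of its mat without moving the sprocket, and handed the job in at about 17.6 s; no verdict was returned.

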